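Shut the marked heating stopcock under the bench cover

TASK

Push the wooden cover of the stopcock box all the way back to its stop, sliding it on its runners without lifting it, so that the two valve handles come to light. Then push the marked handle, the one with a round disc at its end, clockwise until it is fully shut. Leave the cover slid back, and leave the plain handle and the toys and other things around the box as they are.

Things in the scene. Friction and masses are not known exactly. Their poses are not given: they have to be found in the camera images.
- valve_box: Fixed wooden stopcock box, 340 (x, away from robot) x 312 (y, left) x 50 mm high; origin at the centre of its underside, on the bench. Open bay x -158 to 0 mm, 280 wide, floor 4 mm up; behind it a deck, then a stop board at x = 163. Side walls carry the cover, with outer lips 8 mm higher. In the bay two valves, at y = +55 and -65 mm; which is where varies.
- cover: Loose wooden cover, 0.25 to 0.5 kg, hiding the bay: plate 160 (x) x 296 (y) x 8 mm, on it a centred raised panel 100 (x) x 200 (y) x 18 mm high; its front edge, 50 mm before the origin, can be pushed. Origin: centre of underside, 50 mm above the bench. Starts 70 to 86 mm in front of the box's origin; slides along the box's +x on a few N to the stop, 83 mm behind the box's origin.
- marked_pivot (a point): Turning axis (vertical) of the marked valve, at x = -45 mm of the box, at mid-height of its handle (34 mm above the bench top). Site axes as those of the box.
- marked_end (a point): Centre of the round disc at the end of the marked handle, 55 mm from the axis; disc 34 mm across, 26 to 42 mm above the bench top; the bar from axis to disc is 12 mm wide. Only the marked handle has a disc; both handles are bare steel.
- marked_handle (a joint): Angle of the marked handle, rad. 0 = open, pointing at the box's front (-x); it turns clockwise seen from above, to the end stop at 1.57 = shut, pointing to the box's left (+y). Starts at 0 to 0.25, stays where it is left; friction 0.08 N m (about 1.5 N at the disc).
- plain_end (a point): Point on the plain handle, 55 mm from its axis. The plain handle is a straight bar 72 mm long and 12 mm wide with no disc, at the same height, of the same action; it starts at 0 to 0.25 rad too.
- puzzle_box: Red wooden puzzle box with a hinged lid, 130 x 170 x 83 mm with a knob on the lid, fixed; origin at the centre of its underside.
- puzzle_lid (a joint): Hinge angle of the puzzle box's lid, rad; 0 = closed (as it starts).
- toy_truck: Yellow toy truck 105 x 66 x 64 mm high, loose; origin at the centre of its underside.
- crayon_caddy: Grey hard plastic crayon caddy 100 x 140 x 60 mm high (crayons to 80 mm), loose; origin at the centre of its underside.
- pencil_cup: White ceramic pencil cup, 76 mm across, 95 mm high (pencils to 136 mm), loose; origin at the centre of its underside.
- cup_stack: Stack of three building cups, 74 mm across, 95 mm high, loose; origin at the centre of its underside.
- wood_ring: Wooden toy ring, 70 mm across, 18 mm high, loose; origin at the centre of its underside.

How it is judged:
By the outcome, as a careful person would: the job done as asked, in the order asked, and still so for the second after the job is handed in, with the robot touching nothing.
It also fails if it takes over 51 s, if anything falls off the work surface, if the arm or the gripper's body presses on something with over 40 N, if the wrist force passes 120 N, or if a joint passes its speed limit or range.

ROBOT

A 7-joint arm with a two-finger parallel gripper is mounted at the origin on the work surface. World frame = base frame: x ahead of the robot, y to its left, z up, the work surface at z = 0. Lengths are in mm, angles in rad, forces in N, time in s.
With the tool pointing down it reaches from about 400 to 875 mm from the base axis. Payload 4.4 kg.
Tool frame: the origin (TCP) lies on the centre line of the jaws, within the pads' length; the fingertips stand 17 mm ahead of it and the grasp point (between the pads) lies 2 mm behind it (arm.nose_length is the distance from the TCP to the fingertips, in mm); y points along the fingers, z is the direction in which the jaws open and shut, and the axes are right-handed (so a half turn about y gives the same grasp; the last joint's range is limited). The gripper opens to 85 mm and grips with 20 to 120 N. Pads are 22 mm wide; open, the fingers measure 114 mm over their backs; the gripper's body (76 mm by 85 mm) begins 54 mm behind the grasp point. The pads swing forward as they close: fully open they stand 13 mm farther back than shut.
Start: joints at [1.147, 0.628, 0.038, 1.517, -0.027, 0.996, -0.02], TCP at [227.667, -608.839, 248.313] pointing down, gripper open.
Joint ranges: [-3.06, 3.06], [-0.37, 2.12], [-1.25, 1.32], [0.18, 2.47], [-1.1, 4.24], [0.23, 1.98], [-2.94, 2.94]. Speed limits (rad/s): [2.57, 2.57, 3.14, 3.14, 3.14, 3.14, 3.14].

INTERFACE

Orientations are given as a unit quaternion [w, x, y, z].
In Python, from cell import arm, camera, camera_params, close_job gives the robot as it stands.
- The arm moves only by the shell command python3 -m pendant 'ROWS' [FORCE]. ROWS is JSON, a list of rows, each a list of 3 entries, a list of its own where there are three numbers: the shift along the world's x, y, z normalised to -1 to 1, where 1 is 250 mm, then the turn, a rotation vector about the world's x, y, z normalised to -1 to 1, where 1 is 360 degrees, then the gripper command: -1 is shut, 1 is fully open, values between are in proportion. In form: [[[dx, dy, dz], [wx, wy, wz], fingers], ...]. A call has 1 to 5 rows; each row shifts and turns the commanded pose from where the row before left it; what a row does not reach is not made up. A row lasts 1/10 s, in which the tool goes at most 50 mm and 8.59 degrees, less where a joint would pass 70% of its speed; a pose out of reach is approached as far as the arm can. A call with a number of a shift or a turn outside -1 to 1 is refused whole. A call with a gripper value outside its range is refused whole. The fingers move at their own pace and stop on an object; FORCE is the grip in N (left out, the last holds). Time passes only in rows, so rows that do not move let the fingers close. It gives the time, the measured TCP pose, the force and the opening at its end, in the units of the state.
- arm.observe(): the state, without advancing time (a new reading comes with each control period).
- camera(name): name is "side" or "top"; returns the picture (480x640x3 uint8, blue, green, red); there is no depth.
- camera_params(name): a dict with "K" (3x3 intrinsics, pixels), "k1" (the pictures are not rectified: a ray, as slopes to the right and down, at radius r is drawn at 1 + k1 r^2 times it, then the intrinsics apply), "cam_to_world" (4x4, takes a point from camera to world coordinates). Camera axes: x right, y down, z forward; pixel columns grow to the right and rows downward; lengths in mm; the calibration is good to about 2 mm. A picture is of the moment at which its call begins. camera_params takes no time and is no camera call.
- close_job(): hands the job in, once; it reports no verdict.
The state is a dict: "t": time; "joints": joint angles; "qvel": joint speeds; "joint_torque": joint torques, N m; "tool_pos": TCP position; "eef_rot": TCP orientation; "force": force on the tool from outside, world axes, zero at the start; "wrist_torque": the same for the moment, N m; "finger_gap": opening from 0.0 (shut) to 1.0 (fully open).
Only numpy, scipy, OpenCV 4.12 (cv2) and the standard library are available. Lean on these libraries where they do the work, as an engineer would, in place of code of your own. Each camera call takes 0.05 s, during which the arm holds its last target.

## Working session

There is one attempt and no reset: what is moved stays moved. The work goes in short steps, Python scripts to look and compute and a shell command to move; the robot and the scene stay as the last step left them, time stands still between calls to the robot, and variables do not carry over. Pictures are saved under pics/ and viewed, and the job is handed in when it is done.

```bash
ls; mkdir -p pics; python3 - <<'E'
from cell import arm,camera,camera_params
import cv2
for n in("side","top"):
    cv2.imwrite(f"pics/{n}0.png",camera(n)); p=camera_params(n); print(n,p["K"],p["k1"],p["cam_to_world"])
print(arm.observe())
E
```

```text
pics
side [[619.49974681   0.         331.50575887]
 [  0.         619.49974681 239.94229093]
 [  0.           0.           1.        ]] 0.021856391568816018 [[-9.99517572e-01  8.54780963e-04  3.10466177e-02  5.53614757e+02]
 [-2.34273402e-02  6.35531481e-01 -7.71719441e-01  1.28329460e+03]
 [-2.03907540e-02 -7.72074482e-01 -6.35204858e-01  1.04923624e+03]
 [ 0.00000000e+00  0.00000000e+00  0.00000000e+00  1.00000000e+00]]
top [[445.49319729   0.         317.14697714]
 [  0.         445.49319729 242.61330972]
 [  0.           0.           1.        ]] 0.004000903582105397 [[ 3.30908449e-02 -9.76632336e-01  2.12354131e-01  3.19613504e+02]
 [-9.99437685e-01 -3.34857281e-02  1.73762823e-03  1.29877992e+02]
 [ 5.41380876e-03 -2.12292220e-01 -9.77191232e-01  1.33924830e+03]
 [ 0.00000000e+00  0.00000000e+00  0.00000000e+00  1.00000000e+00]]
{'t': 0.1, 'joints': array([ 1.14719426,  0.62926863,  0.03843143,  1.51826491, -0.02699447,
        0.99629117, -0.0200144 ]), 'qvel': array([-0.00020814, -0.00259258,  0.00015919, -0.00221285, -0.00094394,
        0.00019509, -0.00083613]), 'joint_torque': array([ 2.85827919e-03, -5.64526892e+01,  1.23022377e+00, -1.93972474e+01,
        1.12408717e-02,  5.39772431e-03,  2.69883844e-05]), 'tool_pos': array([ 227.49034824, -608.32704266,  247.47204599]), 'eef_rot': array([ 0.12571517, -0.1259412 ,  0.69641657, -0.69522548]), 'force': array([ 0.5363493 ,  0.21557346, -0.3645382 ]), 'wrist_torque': array([-0.02565747, -0.04531879,  0.02712369]), 'finger_gap': 0.9990550623079233}
```

View pics/side0.png

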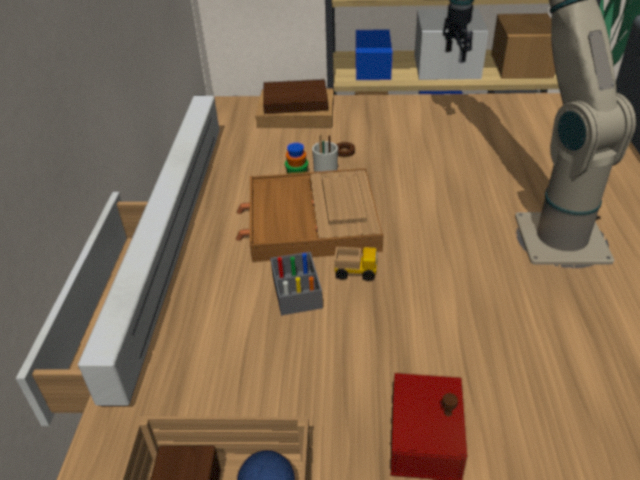

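View pics/top0.png

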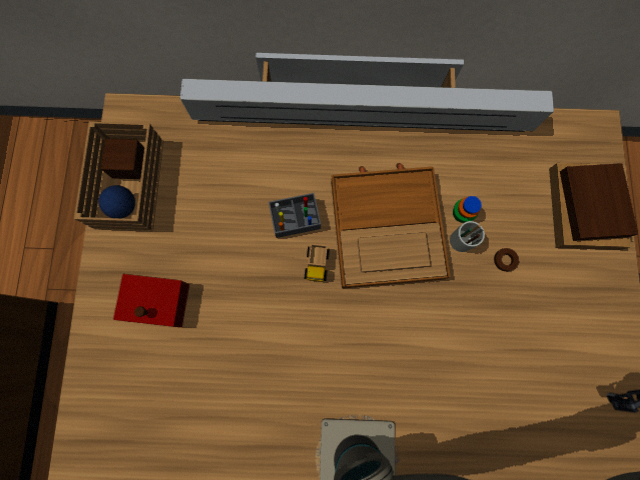

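The side view shows the box centred near (315,210) with the cover at its robot side. In the top view the box spans about (332,170) to (449,288), with the cover in its lower half, the truck at (317,263), the caddy at (296,215), and the cup and stack at (468,220). I'll zoom in to get the corners.

```bash
cat > h.py <<'E'
import numpy as np,cv2
from cell import camera_params
def ray(n,u,v):
    p=camera_params(n);K=p["K"];d=np.array([(u-K[0,2])/K[0,0],(v-K[1,2])/K[1,1]])
    x=d.copy()
    for _ in range(20): x=d/(1+p["k1"]*(x@x))
    T=p["cam_to_world"]; return T[:3,3],T[:3,:3]@np.r_[x,1]
def at(n,u,v,z):
    o,d=ray(n,u,v); return (o+d*(z-o[2])/d[2])
def proj(n,P):
    p=camera_params(n);T=p["cam_to_world"];c=T[:3,:3].T@(np.asarray(P,float)-T[:3,3]);s=c[:2]/c[2];s=s*(1+p["k1"]*(s@s))
    return p["K"][:2,:2]@s+p["K"][:2,2]
def boxw(b,l):
    x,y,yaw=b;c,s=np.cos(yaw),np.sin(yaw);return np.array([x+c*l[0]-s*l[1],y+s*l[0]+c*l[1],l[2]])
E
python3 - <<'E'
import cv2
a=cv2.imread("pics/top0.png")[150:310,260:500]; cv2.imwrite("pics/topz.png",cv2.resize(a,None,fx=3.3,fy=3.3,interpolation=2))
a=cv2.imread("pics/side0.png")[130:320,220:400]; cv2.imwrite("pics/sidez.png",cv2.resize(a,None,fx=3,fy=3,interpolation=2))
E
```

```text
(no output)
```

View pics/topz.png

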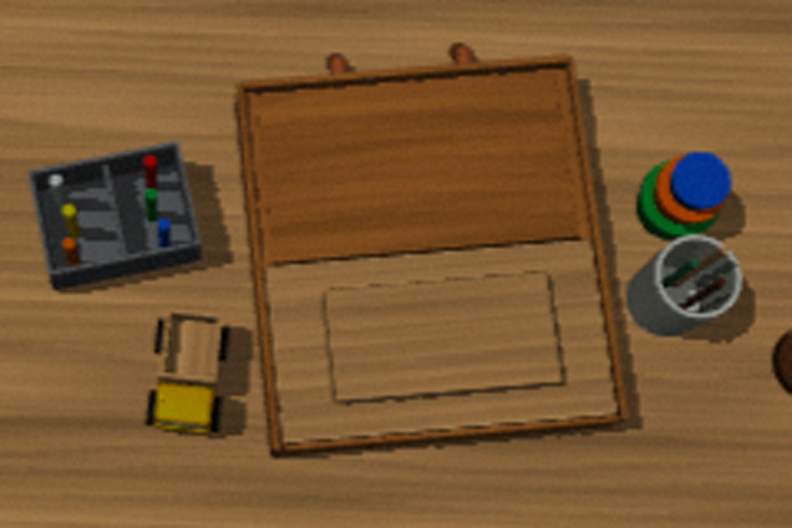

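View pics/sidez.png

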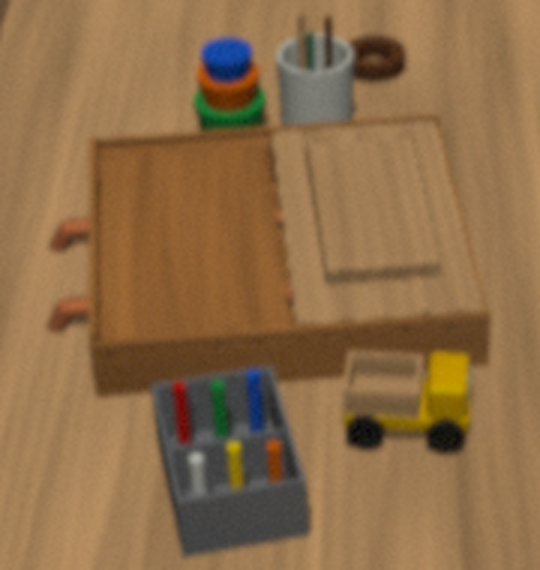

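```bash
python3 - <<'E'
from h import *
from scipy.optimize import least_squares
t=lambda u,v:np.array([260+u/3.3,150+v/3.3]); s=lambda u,v:np.array([220+u/3,130+v/3])
hx,hy=170,156
obs=[("top",t(238,85),(hx,hy,54)),("top",t(571,58),(hx,-hy,54)),("top",t(631,423),(-hx,-hy,54)),("top",t(274,454),(-hx,hy,54)),
("side",s(95,143),(hx,-hy,56)),("side",s(96,345),(hx,hy,56)),("side",s(488,316),(-hx,hy,56)),("side",s(437,120),(-hx,-hy,56))]
for sel in (obs[:4],obs[4:],obs):
    r=least_squares(lambda b:np.concatenate([proj(n,boxw(b,l))-p for n,p,l in sel]),[640,0,0],x_scale=[100,100,1])
    print(r.x,np.round(r.fun,1))
b=r.x
c,sn=np.cos(b[2]),np.sin(b[2])
R=np.array([[c,-sn],[sn,c]])
for nm,p in dict(panelFL=(335,403),panelFR=(564,383),panelBL=(326,290),panelBR=(549,271)).items():
    w=at("top",*t(*p),76); print(nm,np.round(w,0),np.round(R.T@(w[:2]-b[:2]),0))
for nm,p in dict(covBL=(272,264),covBR=(582,239),covFL=(285,440),covFR=(614,415)).items():
    w=at("top",*t(*p),58); print(nm,np.round(R.T@(w[:2]-b[:2]),0))
E
```

```text
[ 6.57537502e+02 -8.24379063e+01  1.23172323e-01] [ 0.   0.6  0.3  0.4 -0.9 -0.5  0.5 -0.4]
[ 6.55728605e+02 -7.60271026e+01  1.21523069e-01] [-1.2 -0.7 -1.9  0.8  1.8 -0.   1.3 -1.3]
[ 6.56615002e+02 -8.04689913e+01  1.22642895e-01] [-0.6  0.9 -0.3  0.6 -1.6 -0.2 -0.2 -0.1 -1.4 -1.5 -1.9 -0.3  1.4 -1.2
  0.9 -2.2]
panelFL [512.   2.  76.] [-133.  100.]
panelFR [ 536. -197.   76.] [-133. -101.]
panelBL [612.  11.  76.] [-33.  97.]
panelBR [ 636. -186.   76.] [ -33. -102.]
covBL [ -1. 140.]
covBR [  -2. -141.]
covFL [-159.  145.]
covFR [-163. -145.]
```

```bash
cat >> h.py <<'E'
B=(657,-82,0.1227)
def pose():
    from cell import arm
    from scipy.spatial.transform import Rotation as Ro
    o=arm.observe();q=o["eef_rot"];R=Ro.from_quat(q,scalar_first=True).as_matrix();c,s=np.cos(B[2]),np.sin(B[2]);d=o["tool_pos"]-np.r_[B[:2],0]
    print("t",round(o["t"],2),"tcp",o["tool_pos"].round(1),"local",np.round([c*d[0]+s*d[1],-s*d[0]+c*d[1]],1),"F",o["force"].round(1),"gap",round(o["finger_gap"],2))
    print(R.round(3).tolist(),"jaw az",np.degrees(np.arctan2(R[1,2],R[0,2])))
    return o,R
E
python3 - <<'E'
from h import *
o,R=pose()
w=boxw(B,(-165,0,80));print(w,w-o["tool_pos"], (w-o["tool_pos"])/250)
E
```

```text
t 0.1 tcp [ 227.5 -608.3  247.5] local [-490.7 -469.8] F [ 0.5  0.2 -0.4] gap 1.0
[[-0.937, -0.001, 0.35], [-0.35, 0.002, -0.937], [0.0, -1.0, -0.002]] jaw az -69.49948316740343
[ 493.24050391 -102.19473791   80.        ] [ 265.75015566  506.13230474 -167.47204599] [ 1.06300062  2.02452922 -0.66988818]
```

```bash
python3 -m pendant '[[[0.088,0.168,0],[0,0,-0.019],-1],[[0.088,0.168,0],[0,0,-0.0185],-1],[[0.088,0.168,0],[0,0,0],-1],[[0.088,0.168,0],[0,0,0],-1],[[0.088,0.168,0],[0,0,0],-1]]'; python3 -m pendant '[[[0.088,0.168,0],[0,0,0],-1],[[0.088,0.168,0],[0,0,0],-1],[[0.088,0.168,0],[0,0,0],-1],[[0.088,0.168,0],[0,0,0],-1],[[0.088,0.168,0],[0,0,0],-1]]'; python3 -m pendant '[[[0.088,0.168,0],[0,0,0],-1],[[0,0,0],[0,0,0],-1]]'; python3 - <<'E'
from h import *
o,R=pose()
w=boxw(B,(-165,0,80));print((w-o["tool_pos"])/250)
E
```

```text
t: 0.6
tool_pos: [338.2, -396.9, 248.1]
eef_rot: [0.043, -0.043, 0.706, -0.706]
force: [0.3, -0.6, -0.1]
finger_gap: 0.143
t: 1.1
tool_pos: [448.1, -187.0, 248.2]
eef_rot: [0.043, -0.043, 0.706, -0.706]
force: [-0.0, -0.5, -0.2]
finger_gap: 0.0
t: 1.3
tool_pos: [472.9, -139.2, 248.1]
eef_rot: [0.048, -0.047, 0.707, -0.704]
force: [-0.6, -0.2, 0.2]
finger_gap: 0.002
t 1.3 tcp [ 472.9 -139.2  248.1] local [-189.7  -34.2] F [-0.6 -0.2  0.2] gap 0.0
[[-0.991, 0.002, 0.134], [-0.134, 0.004, -0.991], [-0.002, -1.0, -0.004]] jaw az -82.31312729835005
[ 0.08124522  0.14789201 -0.67232853]
```

```bash
python3 -m pendant '[[[0.055,0.148,0],[0,0,0],-1],[[0,0,-0.18],[0,0,0],-1],[[0,0,-0.18],[0,0,0],-1],[[0,0,-0.16],[0,0,0],-1],[[0,0,-0.08],[0,0,0],-1]]';  python3 -m pendant '[[[0,0,-0.065],[0,0,0],-1],[[0,0,0],[0,0,0],-1]]'; python3 - <<'E'
from h import *
o,R=pose()
import cv2
from cell import camera
a=camera("side")[130:320,220:460]; cv2.imwrite("pics/s1.png",cv2.resize(a,None,fx=3,fy=3,interpolation=2))
E
```

```text
t: 1.8
tool_pos: [481.2, -109.8, 95.2]
eef_rot: [0.041, -0.045, 0.706, -0.705]
force: [-0.5, -0.0, 0.2]
finger_gap: -0.0
t: 2.0
tool_pos: [481.5, -110.0, 80.0]
eef_rot: [0.041, -0.045, 0.706, -0.705]
force: [-0.3, -0.6, -0.0]
finger_gap: -0.006
t 2.0 tcp [ 481.5 -110.    80. ] local [-177.6   -6.3] F [-0.3 -0.6 -0. ] gap -0.01
[[-0.993, -0.005, 0.121], [-0.121, 0.001, -0.993], [0.005, -1.0, -0.001]] jaw az -83.02317665516115
```

View pics/s1.png

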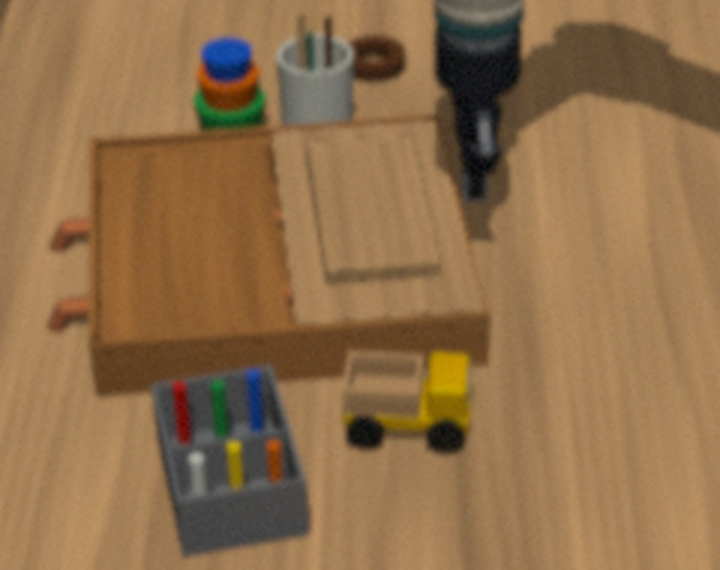

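The gripper tip is at about (472,195) in the crop, just over the front edge of the cover and clear of the panel. Next I'll push.

```bash
python3 -m pendant '[[[0.047,0.030,0],[0,0,0],-1],[[0.05,0.006,0],[0,0,0],-1],[[0.02,0.0025,0],[0,0,0],-1],[[0.02,0.0025,0],[0,0,0],-1],[[0.02,0.0025,0],[0,0,0],-1]]';python3 -m pendant '[[[0.03,0.0037,0],[0,0,0],-1],[[0.04,0.005,0],[0,0,0],-1],[[0.04,0.005,0],[0,0,0],-1],[[0.04,0.005,0],[0,0,0],-1],[[0.04,0.005,0],[0,0,0],-1]]'; python3 - <<'E'
from h import *
o,R=pose()
import cv2
from cell import camera
a=camera("top")[150:310,260:500]; cv2.imwrite("pics/t2.png",cv2.resize(a,None,fx=3.3,fy=3.3,interpolation=2))
E
```

```text
t: 2.55
tool_pos: [522.2, -98.9, 82.5]
eef_rot: [0.043, -0.044, 0.706, -0.706]
force: [-2.3, -0.4, 1.9]
finger_gap: 0.0
t: 3.05
tool_pos: [571.1, -92.9, 82.0]
eef_rot: [-0.043, 0.043, -0.706, 0.706]
force: [-2.5, 0.2, 2.0]
finger_gap: 0.002
t 3.05 tcp [571.1 -92.9  82. ] local [-86.5  -0.3] F [-2.5  0.2  2. ] gap 0.0
[[-0.993, 0.0, 0.122], [-0.122, 0.0, -0.993], [-0.0, -1.0, 0.0]] jaw az -83.0018099100143
```

View pics/t2.png

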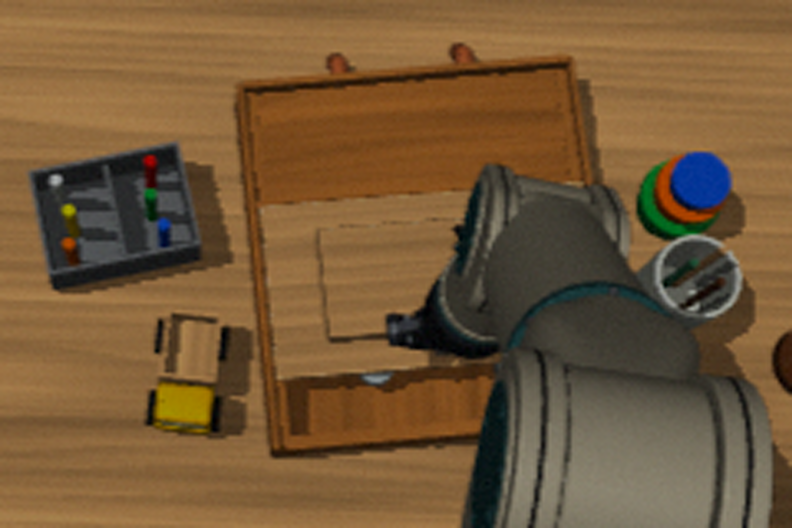

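The cover is sliding square, and the disc is already showing at (377,378) in the crop. I'll keep pushing.

```bash
python3 -m pendant '[[[0.05,0.0062,0],[0,0,0],-1],[[0.05,0.0062,0],[0,0,0],-1],[[0.05,0.0062,0],[0,0,0],-1],[[0.05,0.0062,0],[0,0,0],-1],[[0.05,0.0062,0],[0,0,0],-1]]';python3 -m pendant '[[[0.05,0.0062,0],[0,0,0],-1],[[0.04,0.005,0],[0,0,0],-1],[[0.02,0.0025,0],[0,0,0],-1]]'; python3 - <<'E'
from h import *
o,R=pose()
E
```

```text
t: 3.6
tool_pos: [633.2, -85.1, 81.9]
eef_rot: [0.043, -0.043, 0.706, -0.706]
force: [-1.1, 0.0, -0.3]
finger_gap: -0.002
t: 3.9
tool_pos: [661.2, -81.5, 81.8]
eef_rot: [0.044, -0.043, 0.706, -0.706]
force: [-2.1, -0.1, 0.0]
finger_gap: -0.0
t 3.9 tcp [661.2 -81.5  81.8] local [ 4.2 -0. ] F [-2.1 -0.1  0. ] gap -0.0
[[-0.992, 0.001, 0.122], [-0.122, 0.0, -0.992], [-0.001, -1.0, -0.0]] jaw az -82.97567932884884
```

```bash
python3 -m pendant '[[[0.02,0.0025,0],[0,0,0],-1],[[0.012,0.0015,0],[0,0,0],-1],[[0.01,0.0012,0],[0,0,0],-1]]';python3 -m pendant '[[[0.01,0.0012,0],[0,0,0],-1],[[0.008,0.001,0],[0,0,0],-1]]'; python3 -m pendant '[[[0.008,0.001,0],[0,0,0],-1]]'; python3 -m pendant '[[[0.008,0.001,0],[0,0,0],-1]]'
```

```text
t: 4.2
tool_pos: [670.6, -80.6, 81.9]
eef_rot: [0.043, -0.043, 0.706, -0.706]
force: [-1.8, 0.9, 0.2]
finger_gap: -0.003
t: 4.4
tool_pos: [675.2, -80.0, 82.0]
eef_rot: [-0.043, 0.043, -0.706, 0.706]
force: [-0.5, 0.2, -0.7]
finger_gap: -0.003
t: 4.5
tool_pos: [677.2, -79.8, 82.0]
eef_rot: [0.043, -0.043, 0.706, -0.706]
force: [-1.6, 0.7, 0.5]
finger_gap: 0.003
t: 4.6
tool_pos: [679.2, -79.5, 82.0]
eef_rot: [0.043, -0.043, 0.706, -0.706]
force: [-1.4, -0.9, -0.5]
finger_gap: -0.001
```

```bash
for i in 1; do :; done; python3 -m pendant '[[[0.008,0.001,0],[0,0,0],-1]]'; python3 -m pendant '[[[0.008,0.001,0],[0,0,0],-1]]'; python3 -m pendant '[[[0.008,0.001,0],[0,0,0],-1]]'
```

```text
t: 4.7
tool_pos: [680.7, -79.7, 82.0]
eef_rot: [-0.043, 0.044, -0.706, 0.706]
force: [-3.0, -1.6, 1.4]
finger_gap: 0.003
t: 4.8
tool_pos: [682.5, -79.8, 82.0]
eef_rot: [-0.042, 0.044, -0.706, 0.706]
force: [-3.1, -1.6, 1.0]
finger_gap: 0.0
t: 4.9
tool_pos: [682.7, -79.8, 82.0]
eef_rot: [-0.041, 0.045, -0.706, 0.706]
force: [-11.0, -1.9, 6.3]
finger_gap: -0.002
```

```bash
python3 - <<'E'
import cv2
from cell import camera
a=camera("side")[130:320,220:460]; cv2.imwrite("pics/s3.png",cv2.resize(a,None,fx=3,fy=3,interpolation=2))
E
```

```text
(no output)
```

View pics/s3.png

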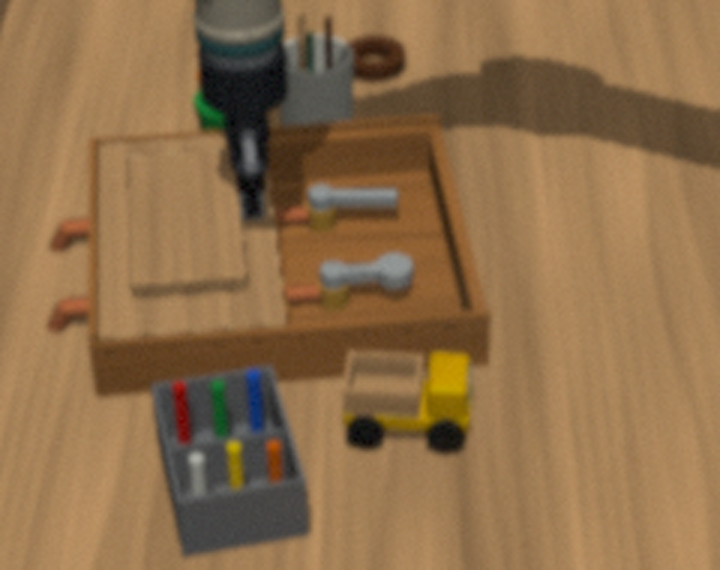

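The cover is against the back board with its front edge at about (280,300). Both handles show: the marked one with its disc at (398,271), nearer the camera (y = +55), and the plain one at (350,198). One more nudge to confirm the stop, then I'll retreat.

```bash
python3 -m pendant '[[[0.01,0.0012,0],[0,0,0],-1],[[0,0,0],[0,0,0],-1]]'; python3 -m pendant '[[[-0.03,-0.004,0],[0,0,0],-1],[[-0.04,-0.004,0.1],[0,0,0],-1],[[0,0,0.18],[0,0,0],-1],[[-0.1,0,0.15],[0,0,0],-1],[[-0.15,-0.1,0],[0,0,0],-1]]'; python3 -m pendant '[[[-0.1,-0.15,0],[0,0,0],-1],[[-0.1,-0.15,0],[0,0,0],-1],[[0,0,0],[0,0,0],-1]]'; python3 - <<'E'
from h import *
from cell import camera
import cv2
p=pose()
a=camera("side")[130:320,220:460]; cv2.imwrite("pics/s4.png",cv2.resize(a,None,fx=3.3,fy=3.3,interpolation=2))
a=camera("top")[150:310,260:500]; cv2.imwrite("pics/t4.png",cv2.resize(a,None,fx=3.3,fy=3.3,interpolation=2))
E
```

```text
t: 5.15
tool_pos: [682.8, -79.8, 81.8]
eef_rot: [-0.039, 0.047, -0.706, 0.706]
force: [-12.8, -0.7, 8.6]
finger_gap: -0.003
t: 5.65
tool_pos: [614.4, -100.9, 195.5]
eef_rot: [0.052, -0.04, 0.706, -0.705]
force: [0.4, -0.3, -0.6]
finger_gap: -0.0
t: 5.95
tool_pos: [554.4, -188.2, 190.6]
eef_rot: [-0.04, 0.04, -0.704, 0.708]
force: [-1.4, 0.1, -0.2]
finger_gap: -0.002
t 5.95 tcp [ 554.4 -188.2  190.6] local [-114.9  -92.9] F [-1.4  0.1 -0.2] gap -0.0
[[-0.994, 0.0, 0.112], [-0.112, -0.005, -0.994], [0.0, -1.0, 0.005]] jaw az -83.5808733294081
```

View pics/s4.png

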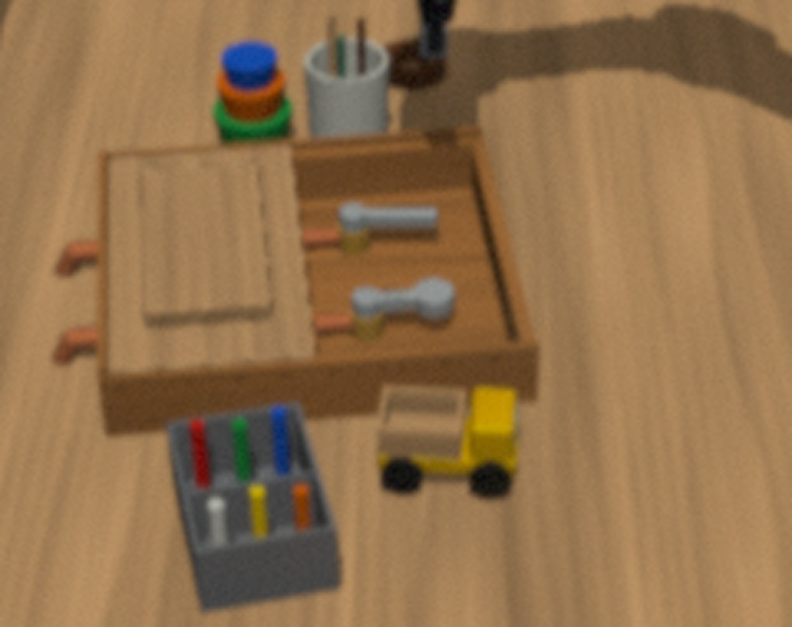

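View pics/t4.png

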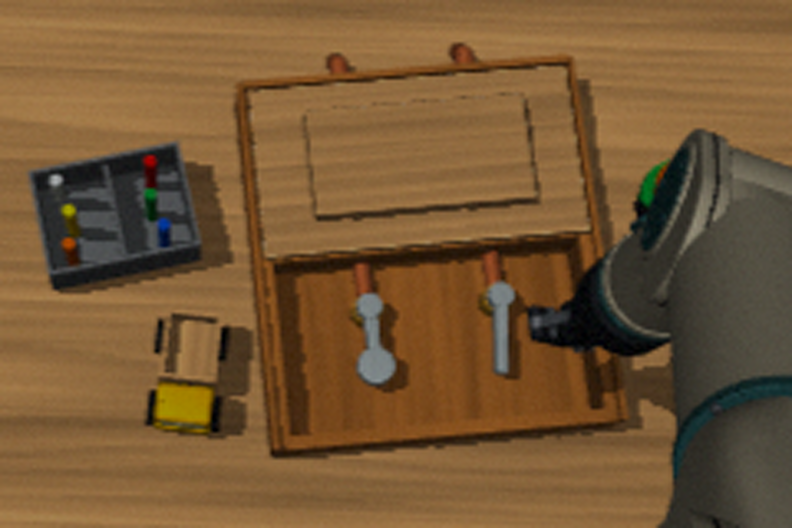

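The cover is fully back, with its front edge at crop row ~258→232. The marked pivot is at crop (370,305) with the disc at (376,365), and the plain handle runs from (501,295) to (501,372). I'll measure these next.

```bash
python3 - <<'E'
from h import *
t=lambda u,v:np.array([260+u/3.3,150+v/3.3]); s=lambda u,v:np.array([220+u/3.3,130+v/3.3])
c,sn=np.cos(B[2]),np.sin(B[2]);R=np.array([[c,-sn],[sn,c]])
L=lambda w:np.round(R.T@(w[:2]-np.array(B[:2])),0)
for nm,p in dict(mp=(370,305),me=(376,365),pp=(501,295),pe=(501,374),pFL=(317,218),pFR=(539,200),cFL=(268,258),cFR=(592,234)).items():
    w=at("top",*t(*p),76 if nm[:2] in("pF",) else 58 if nm[0]=="c" else 42);print("top",nm,w.round(0),L(w))
for nm,p in dict(mp=(367,299),me=(434,298),pp=(354,214),pe=(437,217)).items():
    w=at("side",*s(*p),40);print("side",nm,w.round(0),L(w))
E
```

```text
top mp [608. -32.  42.] [-43.  56.]
top me [553. -37.  42.] [-98.  57.]
top pp [ 621. -150.   42.] [-44. -63.]
top pe [ 549. -149.   42.] [-116.  -54.]
top pFL [678.  20.  76.] [33. 99.]
top pFR [ 701. -178.   76.] [  32. -101.]
top cFL [644.  62.  58.] [  5. 145.]
top cFR [ 677. -230.   58.] [   1. -149.]
side mp [606. -24.  40.] [-44.  64.]
side me [552. -25.  40.] [-98.  69.]
side pp [ 620. -143.   40.] [-45. -55.]
side pe [ 549. -138.   40.] [-114.  -42.]
```

The panel front is at x = +33, which matches the stop position (83−50). The marked handle is at y = +55, almost at angle 0. Now the push arc.

```bash
cat > plan.py <<'E'
from h import *
def W(l): return boxw(B,(l[0],l[1],0))[:2]
def F(th,d=28): return (-45-55*np.cos(th)-d*np.sin(th), 55+55*np.sin(th)-d*np.cos(th))
E
python3 - <<'E'
from plan import *
o,R=pose()
e=W((-100,10)); print("to entry",(e-o["tool_pos"][:2])/250,(37-o["tool_pos"][2])/250)
prev=e
for th in np.radians(np.arange(0,91,10)):
    w=W(F(th)); print(round(np.degrees(th)),np.round(F(th),0),w.round(1),((w-prev)/250).round(3)); prev=w
E
```

```text
t 6.05 tcp [ 558.3 -181.8  190.3] local [-110.2  -86.9] F [ 1.5  1.  -0.1] gap 0.0
[[-0.993, 0.003, 0.119], [-0.119, -0.001, -0.993], [-0.003, -1.0, 0.001]] jaw az -83.16221202542721
to entry [-0.00695666  0.38975231] -0.6132005838071789
0 [-100.   27.] [554.4 -67.4] [-0.008  0.067]
10 [-104.   37.] [549.2 -58. ] [-0.021  0.038]
20 [-106.   47.] [545.7 -47.9] [-0.014  0.041]
30 [-107.   58.] [544.  -37.2] [-0.007  0.043]
40 [-105.   69.] [544.2 -26.5] [0.001 0.043]
50 [-102.   79.] [546.3 -15.9] [0.008 0.042]
60 [-97.  89.] [550.1  -5.9] [0.015 0.04 ]
70 [-90.  97.] [555.7   3.3] [0.022 0.037]
80 [-82. 104.] [562.7  11.5] [0.028 0.032]
90 [-73. 110.] [571.1  18.2] [0.033 0.027]
```

```bash
python3 -m pendant '[[[-0.003,0.19,0],[0,0,0],-1],[[-0.004,0.19,0],[0,0,0],-1],[[0,0.01,-0.05],[0,0,0],-1],[[0,0,-0.16],[0,0,0],-1],[[0,0,-0.16],[0,0,0],-1]]'; python3 - <<'E'
from plan import *
o,R=pose()
e=W((-100,10)); print("to entry",(e-o["tool_pos"][:2])/250,(37-o["tool_pos"][2])/250)
E
```

```text
t: 6.55
tool_pos: [558.7, -80.2, 97.1]
eef_rot: [0.047, -0.043, 0.706, -0.705]
force: [0.3, 0.8, -0.3]
finger_gap: -0.002
t 6.55 tcp [558.7 -80.2  97.1] local [-97.3  13.8] F [ 0.3  0.8 -0.3] gap -0.0
[[-0.992, 0.006, 0.126], [-0.126, 0.001, -0.992], [-0.006, -1.0, -0.0]] jaw az -82.74677236344021
to entry [-0.00885938 -0.01653549] -0.24024316028996917
```

```bash
python3 -m pendant '[[[-0.009,-0.02,-0.04],[0,0,0],-1],[[0,0,-0.09],[0,0,0],-1],[[0,0,-0.09],[0,0,0],-1],[[0,0,-0.02],[0,0,0],-1],[[0,0,0],[0,0,0],-1]]'; python3 - <<'E'
from plan import *
from cell import camera
o,R=pose()
a=camera("side")[130:320,220:460]; cv2.imwrite("pics/s5.png",cv2.resize(a,None,fx=3.3,fy=3.3,interpolation=2))
E
```

```text
t: 7.05
tool_pos: [554.1, -87.6, 37.2]
eef_rot: [0.043, -0.043, 0.706, -0.706]
force: [-0.0, -0.2, 0.5]
finger_gap: -0.001
t 7.05 tcp [554.1 -87.6  37.2] local [-102.8    7. ] F [-0.  -0.2  0.5] gap -0.0
[[-0.992, 0.0, 0.122], [-0.122, 0.0, -0.992], [-0.0, -1.0, -0.0]] jaw az -82.96765240921636
```

View pics/s5.png

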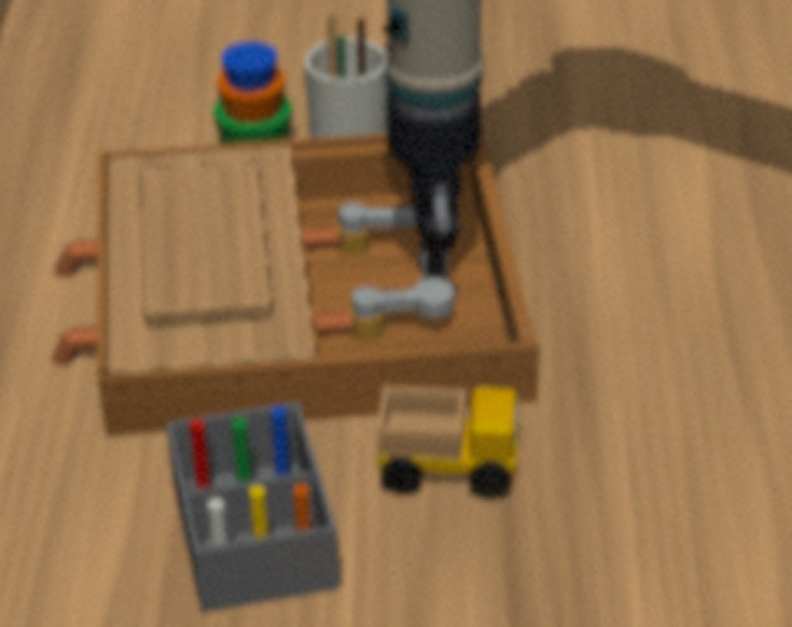

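The closed fingers at (435,265) stand in the bay behind the disc at (435,298), clear of the plain bar. Now I'll push along the arc.

```bash
python3 -m pendant '[[[0,0.05,0],[0,0,0],-1],[[0,0.03,0],[0,0,0],-1],[[-0.019,0.038,0],[0,0,0],-1],[[-0.014,0.041,0],[0,0,0],-1],[[-0.007,0.043,0],[0,0,0],-1]]'; python3 -m pendant '[[[0.001,0.043,0],[0,0,0],-1],[[0.008,0.042,0],[0,0,0],-1]]'; python3 - <<'E'
from plan import *
from cell import camera
o,R=pose()
a=camera("top")[150:310,260:500]; cv2.imwrite("pics/t6.png",cv2.resize(a,None,fx=3.3,fy=3.3,interpolation=2))
a=camera("side")[130:320,220:460]; cv2.imwrite("pics/s6.png",cv2.resize(a,None,fx=3.3,fy=3.3,interpolation=2))
E
```

```text
t: 7.6
tool_pos: [542.9, -36.8, 37.3]
eef_rot: [-0.043, 0.043, -0.706, 0.706]
force: [-0.4, -1.9, 0.7]
finger_gap: 0.002
t: 7.8
tool_pos: [545.0, -15.1, 36.9]
eef_rot: [0.043, -0.044, 0.706, -0.706]
force: [-0.7, -2.8, 0.2]
finger_gap: -0.003
t 7.8 tcp [545.  -15.1  36.9] local [-103.    80.1] F [-0.7 -2.8  0.2] gap -0.0
[[-0.993, -0.002, 0.122], [-0.122, 0.0, -0.993], [0.002, -1.0, -0.0]] jaw az -82.97932874079203
```

View pics/s6.png

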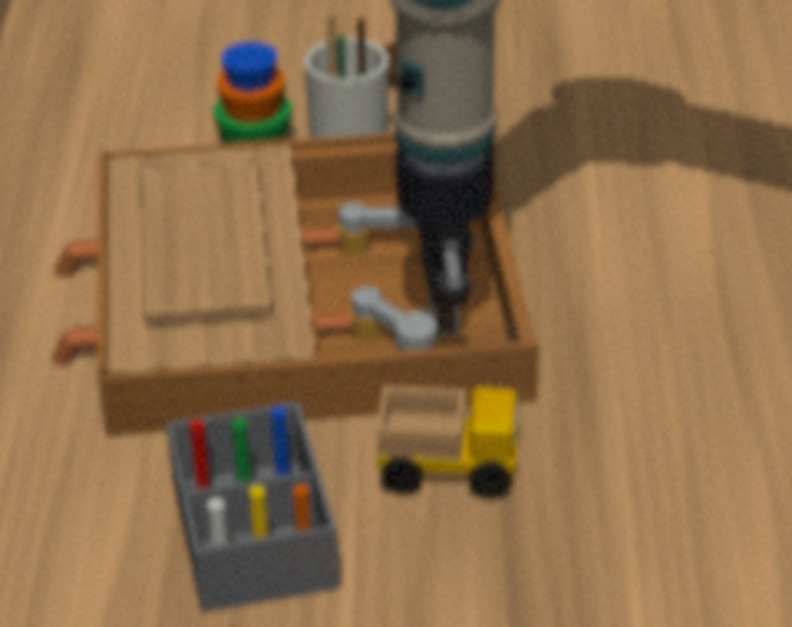

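View pics/t6.png

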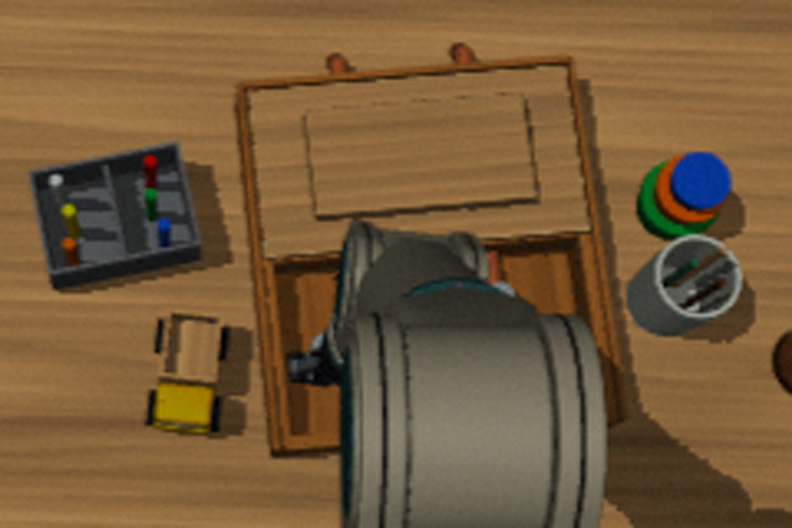

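The handle is about halfway round: the disc is at (412,328) in the side crop and the finger is behind it at (447,325). I'll continue.

```bash
python3 -m pendant '[[[0.015,0.038,0],[0,0,0],-1],[[0.022,0.036,0],[0,0,0],-1],[[0.028,0.032,0],[0,0,0],-1]]'; python3 -m pendant '[[[0.033,0.025,0],[0,0,0],-1],[[0.008,0.001,0],[0,0,0],-1]]'; python3 - <<'E'
from plan import *
from cell import camera
o,R=pose()
a=camera("side")[130:320,220:460]; cv2.imwrite("pics/s7.png",cv2.resize(a,None,fx=3.3,fy=3.3,interpolation=2))
E
```

```text
t: 8.2
tool_pos: [562.1, 11.0, 36.9]
eef_rot: [0.043, -0.044, 0.706, -0.706]
force: [-1.4, -0.3, 0.5]
finger_gap: 0.002
t: 8.4
tool_pos: [573.6, 19.0, 37.0]
eef_rot: [0.044, -0.044, 0.706, -0.705]
force: [-1.8, 1.2, 0.8]
finger_gap: 0.0
t 8.4 tcp [573.6  19.   37. ] local [-70.4 110.5] F [-1.8  1.2  0.8] gap 0.0
[[-0.992, 0.001, 0.124], [-0.124, 0.002, -0.992], [-0.001, -1.0, -0.001]] jaw az -82.8791506956268
```

View pics/s7.png

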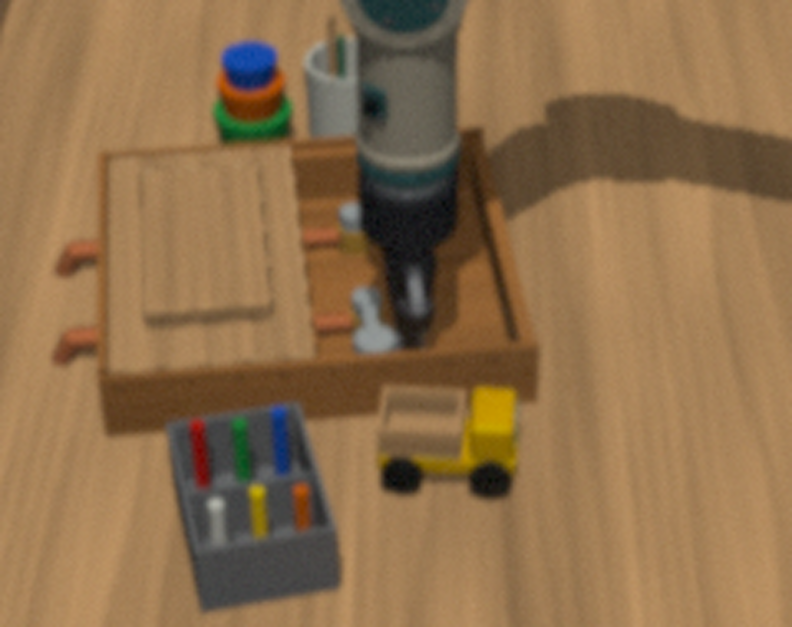

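The disc is now at (377,337), nearly shut. I'll keep pushing along the box's +x in small steps until the force rises.

```bash
python3 -m pendant '[[[0.012,0.0015,0],[0,0,0],-1],[[0.01,0.001,0],[0,0,0],-1]]'; python3 -m pendant '[[[0.008,0.001,0],[0,0,0],-1]]'; python3 -m pendant '[[[0.008,0.001,0],[0,0,0],-1]]'
```

```text
t: 8.65
tool_pos: [575.2, 17.6, 36.8]
eef_rot: [0.041, -0.045, 0.706, -0.705]
force: [-8.3, 1.1, 5.7]
finger_gap: -0.004
t: 8.75
tool_pos: [575.3, 17.6, 36.6]
eef_rot: [0.04, -0.047, 0.706, -0.705]
force: [-10.9, 0.9, 7.9]
finger_gap: -0.005
t: 8.85
tool_pos: [575.4, 17.7, 36.4]
eef_rot: [0.038, -0.048, 0.706, -0.705]
force: [-15.2, -0.2, 10.9]
finger_gap: -0.002
```

Force climbs with no motion, so the end stop is reached. I'll back off along −x, lift and clear.

```bash
python3 -m pendant '[[[-0.06,-0.007,0],[0,0,0],-1],[[-0.06,-0.007,0],[0,0,0],-1],[[0,0,0.1],[0,0,0],-1],[[0,0,0.18],[0,0,0],-1],[[0,0,0.18],[0,0,0],-1]]'; python3 -m pendant '[[[-0.1,0,0.1],[0,0,0],-1],[[-0.1,-0.15,0],[0,0,0],-1],[[-0.05,-0.18,0],[0,0,0],-1],[[0,-0.19,0],[0,0,0],-1],[[0,-0.19,0],[0,0,0],-1]]';  python3 -m pendant '[[[0,-0.19,0],[0,0,0],-1],[[0,-0.19,0],[0,0,0],-1],[[0,0,0],[0,0,0],-1]]'; python3 - <<'E'
from plan import *
from cell import camera
o,R=pose()
a=camera("top")[150:310,260:500]; cv2.imwrite("pics/t8.png",cv2.resize(a,None,fx=3.3,fy=3.3,interpolation=2))
a=camera("side")[130:320,220:460]; cv2.imwrite("pics/s8.png",cv2.resize(a,None,fx=3.3,fy=3.3,interpolation=2))
E
```

```text
t: 9.35
tool_pos: [552.1, 13.8, 153.2]
eef_rot: [-0.043, 0.043, -0.706, 0.706]
force: [1.3, -0.4, 1.0]
finger_gap: -0.002
t: 9.85
tool_pos: [489.7, -165.3, 177.9]
eef_rot: [-0.044, 0.042, -0.705, 0.706]
force: [0.3, 0.4, 0.6]
finger_gap: 0.001
t: 10.15
tool_pos: [488.3, -268.2, 177.8]
eef_rot: [-0.04, 0.038, -0.703, 0.709]
force: [-0.9, 0.4, 0.7]
finger_gap: 0.001
t 10.15 tcp [ 488.3 -268.2  177.8] local [-190.2 -164.1] F [-0.9  0.4  0.7] gap 0.0
[[-0.994, 0.003, 0.11], [-0.11, -0.007, -0.994], [-0.002, -1.0, 0.008]] jaw az -83.69756992627144
```

View pics/s8.png

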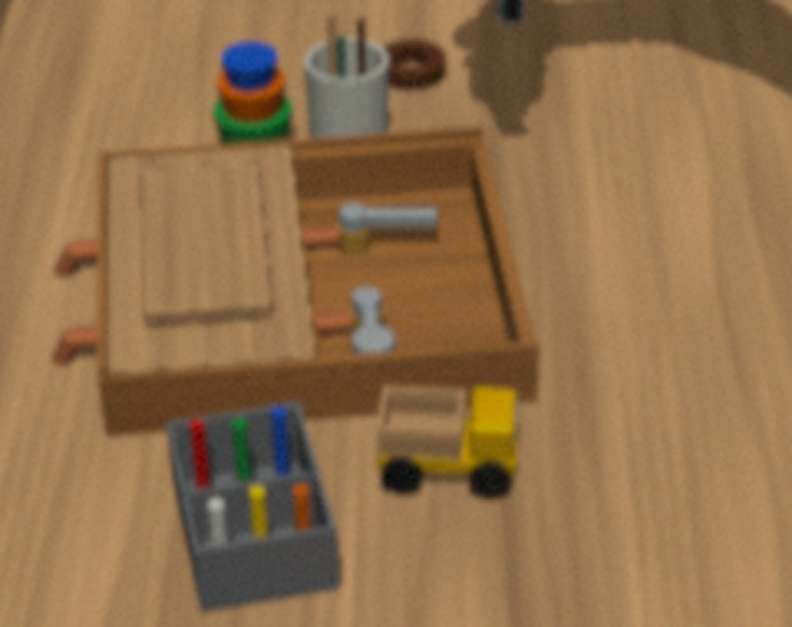

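View pics/t8.png

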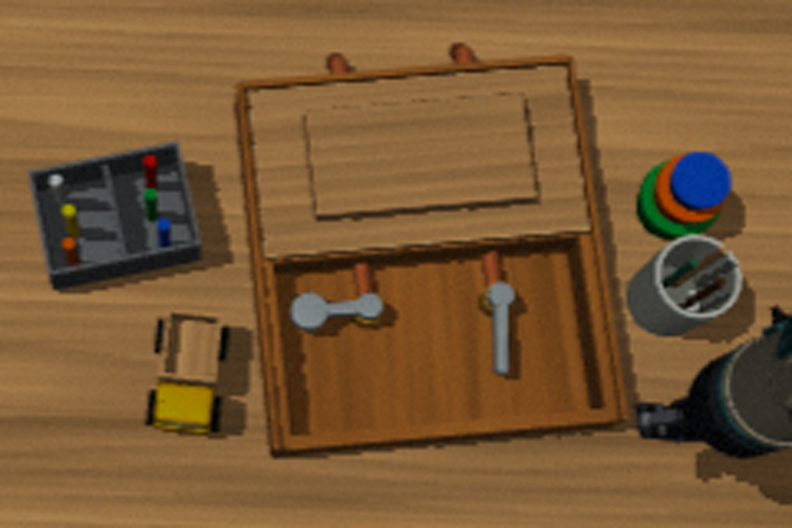

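The disc is at (311,310) and its pivot at (370,306) in the top crop, so the bar runs parallel to the box's front edge, i.e. fully shut. The cover, plain handle, truck, caddy, cups and ring sit where they were.

```bash
python3 -c "
from cell import close_job
print(close_job())"
```

```text
the job is handed in; nothing more can be done
None
```

I slid the cover back to its stop, then pushed the marked handle (the one with the disc, at y = +55 mm) clockwise to its end stop. I backed the arm clear and handed the job in at about 10.2 s of the 51 s allowed.

- **Cover:** the force rose to about 13 N with no further motion. In the picture its panel front sits 33 mm behind the box's origin, which matches the stop at 83 mm. It stayed there to the end.
- **Marked handle:** the force rose to about 15 N with no further motion. In the last top view its bar lies parallel to the box's front edge, so it is shut.
- **Everything else:** the last pictures show the plain handle, truck, caddy, pencil cup and cup stack, and the ring where they were. The puzzle box was outside those last views; the arm never went near it.
- **Disagreement:** the two cameras differed by about 6–8 mm in y. I followed the top camera, and the contacts agreed with it.

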